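# Set the watering valve to three and start it

## Task

Push the upright tab of the watering valve's round selector around until it points squarely at the label badge with three raised studs. Then press the round start key on the valve all the way down, let it spring back, and leave the selector on three. Do not press the key before the selector is set, and do not disturb the cactus pot, the pail or the spoon.

Things in the scene. Friction and masses are not known exactly. Their poses are not given: they have to be found in the camera images.
- valve: The watering valve: a grey box fixed to the bench, 250 x 230 mm, its flat top 50 mm above the bench. Origin on the bench exactly under the dial's axis; the top spans x from -133 to +117 mm and y from -115 to +115 mm in its own frame. Its x axis points to the side with four black hose stubs, its z axis is up; it may be turned up to about 0.4 rad. The start key lies on the -x side, nearest the robot.
- selector (a joint): Angle of the dial about the vertical axis through the valve's origin (rad): 0 when the tab points along the valve's +x axis, growing counter-clockwise seen from above. It turns from -2.1 to 2.1 between hard stops, without clicks: steady friction (0.12 N m, about 2 N at the tab) keeps it exactly where it is left. It starts within 0.35 of 0, where there is no badge.
- selector_tab (a point): Middle of the tab's top, 92 mm above the bench. The dial is a flat aluminium disc of 70 mm radius with its face 58 mm above the bench and a dark hub at the middle (32 mm across, 6 mm high). The tab is a black upright block standing on the disc, 56 mm from the axis: 26 mm long along the radius, 12 mm thick, from 58 to 92 mm above the bench. Pushed sideways anywhere on its flat faces it turns the dial.
- selector_aim (a point): The point the tab points at: straight out from the axis through the tab, 92.5 mm from the axis, on the circle where the badges' middles lie. It turns with the dial.
- badge1: Round white label badge, 40 mm across, with ONE black raised stud (11 mm across); fixed on the valve's top. Origin at the middle of its underside, 50 mm above the bench, 92.5 mm from the dial's axis. The stud tops are 56 mm above the bench. The four badges lie at selector angles -1.745, -0.873, +0.873 and +1.745 rad; which is where changes.
- badge2: The same kind of badge with TWO studs.
- badge3: The same kind of badge with THREE studs in a triangle: the one to set. The selector counts as set when selector_aim is within 12 mm of this badge's middle, seen from above.
- badge4: The same kind of badge with FOUR studs in a square.
- start_key (a joint): Travel of the start key (m): 0 when up, 0.006 when fully down. It is sprung and takes about 5 N to push fully down, where it meets a hard stop; it must pass 0.0045 to start the valve, and it springs back when let go.
- start_key_top (a point): Middle of the top of the round steel start key, 34 mm across, 72 mm above the bench when up, in a dark round housing (50 mm across, 62 mm above the bench) on the valve's top, 103 mm from the dial's axis on the -x side. It is pressed straight down.
- pot: Loose concrete pot, 85 mm square and 62 mm high, with small cacti up to 122 mm above the bench, standing at one side of the valve. Origin under its middle. Leave alone.
- pail: Loose dark metal pail, 100 mm across the rim and 100 mm high, with two small handles, 118 mm across them, standing at the valve's other side. Origin under its middle. Leave alone.
- spoon: Loose wooden spoon, about 200 mm long and 45 mm wide, at most 30 mm high, lying on the bench beyond the valve's hose side. Leave alone.

How it is judged:
On the way, in this order (a step that is already met when the one before it is completed fails the run):
1. the selector points at the badge with three studs (horizontal distance between selector_aim and badge3 below 0.012 m), for 0.2 s.
2. the start key is pressed fully down (value of joint start_key above 0.0045 m), for 0.05 s.
At the end, for the whole second after the job is handed in: The selector is at rest and points at the badge with three studs (aim point within 12 mm of the badge's middle), the start key has been pressed and is up again (within 1.5 mm), and pot, pail and spoon are within 20 mm of where they stood (horizontal distance between selector_aim and badge3 below 0.012 m and velocity of joint selector between -0.05 and 0.05 rad/s and value of joint start_key below 0.0015 m and distance of each of pot, pail, spoon from where it was at the start of the episode below 0.02 m); the robot touches nothing.
It fails at once if the start key is pressed down while the selector is not on the badge with three studs (value of joint start_key above 0.003 m and horizontal distance between selector_aim and badge3 above 0.012 m).
It fails at once if the pot is lifted, carried or shoved more than 20 mm (distance of pot from where it was at the start of the episode above 0.02 m).
It fails at once if the pail is lifted, carried or shoved more than 20 mm (distance of pail from where it was at the start of the episode above 0.02 m).
It fails at once if the spoon is lifted, carried or shoved more than 20 mm (distance of spoon from where it was at the start of the episode above 0.02 m).
It also fails if it takes over 45 s, if anything falls off the work surface, if the arm or the gripper's body presses on something with over 40 N, if the wrist force passes 120 N, or if a joint passes its speed limit or range.

## Robot

A 6-joint arm with a two-finger parallel gripper is mounted at the origin on the work surface. World frame = base frame: x ahead of the robot, y to its left, z up, the work surface at z = 0. Lengths are in m, angles in rad, forces in N, time in s.
With the tool pointing down it reaches from about 0.375 to 0.975 m from the base axis. Payload 3.8 kg.
Tool frame: the origin (TCP) lies between the finger pads; the fingertips stand 17 mm ahead of it and the grasp point (between the pads) lies 2 mm behind it; y points along the fingers, z is the direction in which the jaws open and shut, and the axes are right-handed (so a half turn about y gives the same grasp; the last joint's range is limited). The gripper opens to 85 mm and grips with 20 to 120 N. Pads are 22 mm wide; open, the fingers measure 114 mm over their backs; the gripper's body (76 mm by 85 mm) begins 54 mm behind the grasp point. The pads swing forward as they close: fully open they stand 13 mm farther back than shut.
Start: joints at [-1.29, 0.264, 1.604, -0, 1.274, -0.037], TCP at [0.211, -0.641, 0.217] pointing down, gripper open.
Joint ranges: [-2.63, 2.63], [-0.94, 2.18], [0.31, 2.57], [-1.31, 4.45], [0, 2.66], [-2.55, 2.55]. Speed limits (rad/s): [2.57, 2.57, 3.14, 3.14, 3.14, 3.14].

## Interface

Orientations are given as a rotation vector (axis times angle).
In Python, from workcell import bot, eyes, nets gives the robot as it stands. The module is installed in compiled form; this text tells all that it offers.
- The arm moves only by the tool jog_arm, never from a script. Its arguments are lists of equal length, an entry for each row: "turn": the turn, a rotation vector about the tool's x, y, z in rad, a list of three; "slide": the shift along the tool's x, y, z in mm, a list of three; "grip": the opening in per cent of the stroke, from 0 (shut) to 100 (fully open). A call has 1 to 5 rows; each row shifts and turns the commanded pose from where the row before left it, along the tool's axes as they then stand; what a row does not reach is not made up. A row lasts 1/10 s, in which the tool goes at most 50 mm and 8.59 degrees, less where a joint would pass 70% of its speed; a pose out of reach is approached as far as the arm can. A call with a gripper value outside its range is refused whole. The fingers move at their own pace and stop on an object; "newtons" is the grip in N (left out, the last holds). Time passes only in rows, so rows that do not move let the fingers close. It gives the time, the measured TCP pose, the force and the opening at its end, in the units of the state.
- bot.read_state(): the state, without advancing time (a new reading comes with each control period).
- eyes.read_camera(name): name is "scene" or "top"; returns a dict with "img" (420x560x3 uint8, red, green, blue), "depth" (420x560 float32, m along the optical axis (not along the pixel's ray), 0 where there is no reading), "intrinsics" (3x3 intrinsics, pixels), "position" and "rotation" of the camera in the world. Camera axes: x right, y down, z forward; pixel columns grow to the right and rows downward; lengths in m; the calibration is good to about 2 mm. A picture is of the moment at which its call begins.
- bot.finish_job(): hands the job in, once; it reports no verdict.
Trained networks look in a picture, given as the dict that the camera call returned (one of the last four; its "shot" number tells which), for a name from the list of things; names that differ only in an ending like _2 or _b are one class to them, and where a whole thing is asked for, a point or a joint stands for the part that bears it (a point fixed in the world has none). Each returns a list of dicts, best first, with "conf" (0 to 1); they miss things now and then, are a little off and sometimes report something else, mostly with a low value. They report only what shows in the picture. A call takes as long as a camera call.
- nets.search_frame(thing, picture): "xyz" ([x, y, z] in m, in the coordinates of the camera as it stood for that picture, good to about 4 mm: the middle of the surface that is visible of it).
The state is a dict: "time": time; "q": joint angles; "joint_vel": joint speeds; "joint_torque": joint torques, N m; "tool_pos": TCP position; "tcp_rot": TCP orientation; "wrist_force": force on the tool from outside, world axes, zero at the start; "torque": the same for the moment, N m; "width": opening from 0.0 (shut) to 1.0 (fully open).
Only numpy, scipy, OpenCV 4.12 (cv2) and the standard library are available. Lean on these libraries where they do the work, as an engineer would, in place of code of your own. Each camera call takes 0.05 s, during which the arm holds its last target.

## Working session

There is one attempt and no reset: what is moved stays moved. The work goes in short steps, Python scripts to look and compute and a tool call to move; the robot and the scene stay as the last step left them, time stands still between calls to the robot, and variables do not carry over. Pictures are saved under pics/ and viewed, and the job is handed in when it is done.

Besides the shell and the picture viewer there is one more tool, called after "Emit:" as name(argument=value, ...) on one line, values as JSON. jog_arm: Moves the arm, as the interface text tells. Its arguments: {"type":"object","properties":{"turn":{"type":"array"},"slide":{"type":"array"},"grip":{"type":"array"},"newtons":{"type":"number"}},"required":["turn","slide","grip"]}

```bash
mkdir -p pics; cat > h.py <<'E'
import numpy as np, cv2
from workcell import bot, eyes, nets
def shot(n,f):
    p=eyes.read_camera(n); cv2.imwrite('pics/'+f,cv2.cvtColor(p['img'],cv2.COLOR_RGB2BGR)); return p
def w(p,c): return np.array(p['rotation'])@np.array(c)+np.array(p['position'])
E
python3 - <<'E'
from h import *
np.set_printoptions(precision=4,suppress=True)
s=bot.read_state(); print(s['time'],s['tool_pos'],s['tcp_rot'],s['wrist_force'],s['width'])
for n in ['top','scene']:
    p=shot(n,n+'1.png'); print(n,p['position'],p['rotation'])
    for t in ['valve','selector_tab','badge1','badge2','badge3','badge4','start_key_top','pot','pail','spoon']:
        for d in nets.search_frame(t,p)[:3]: print(t,round(d['conf'],2),w(p,d['xyz']))
E
```

```text
0.0 [ 0.2107 -0.6405  0.2158] [-0.3288  2.0522 -2.0475] [ 0.6165 -0.7528  0.1786] 1.0003665102105397
top [0.5089 0.0076 0.9378] [-2.1346  2.1341 -0.1226]
valve 0.57 [0.639  0.1378 1.0679]
valve 0.3 [1.0842 0.583  1.5131]
selector_tab 0.69 [0.634  0.1327 1.0628]
badge1 0.92 [ 0.3498 -0.1514  0.7787]
badge1 0.81 [ 0.4456 -0.0556  0.8745]
badge1 0.61 [0.8612 0.36   1.2901]
badge2 0.92 [ 0.3498 -0.1514  0.7787]
badge2 0.81 [ 0.4456 -0.0556  0.8745]
badge2 0.61 [0.8612 0.36   1.2901]
badge3 0.92 [ 0.3498 -0.1514  0.7787]
badge3 0.81 [ 0.4456 -0.0556  0.8745]
badge3 0.61 [0.8612 0.36   1.2901]
badge4 0.92 [ 0.3498 -0.1514  0.7787]
badge4 0.81 [ 0.4456 -0.0556  0.8745]
badge4 0.61 [0.8612 0.36   1.2901]
pot 0.77 [ 0.131  -0.3703  0.5599]
pot 0.65 [1.0777 0.5764 1.5066]
pot 0.64 [0.6385 0.1372 1.0673]
pail 0.76 [1.0865 0.5853 1.5154]
pail 0.68 [0.6722 0.1709 1.1011]
pail 0.63 [0.8612 0.36   1.2901]
spoon 0.63 [ 0.2083 -0.2929  0.6372]
scene [1.3988 0.2698 0.6644] [-1.4156 -1.9393  1.0023]
valve 0.84 [2.3206 1.1916 1.5862]
selector_tab 0.61 [2.3938 1.2648 1.6594]
selector_tab 0.52 [2.3161 1.1872 1.5818]
badge1 0.73 [2.1856 1.0566 1.4513]
badge1 0.63 [2.4369 1.3079 1.7025]
badge1 0.59 [2.2656 1.1366 1.5312]
badge2 0.73 [2.1856 1.0566 1.4513]
badge2 0.63 [2.4369 1.3079 1.7025]
badge2 0.59 [2.2656 1.1366 1.5312]
badge3 0.73 [2.1856 1.0566 1.4513]
badge3 0.63 [2.4369 1.3079 1.7025]
badge3 0.59 [2.2656 1.1366 1.5312]
badge4 0.73 [2.1856 1.0566 1.4513]
badge4 0.63 [2.4369 1.3079 1.7025]
badge4 0.59 [2.2656 1.1366 1.5312]
start_key_top 0.64 [2.5807 1.4517 1.8463]
pot 0.97 [2.7883 1.6593 2.0539]
pail 0.8 [1.9516 0.8227 1.2173]
spoon 0.98 [2.102  0.973  1.3677]
```

Rotation is a rotation vector; fixing that, and viewing the pictures.

```bash
sed -i 's/^def w.*$//' h.py; cat >> h.py <<'E'
from scipy.spatial.transform import Rotation as R
def w(p,c): return R.from_rotvec(p['rotation']).apply(c)+np.array(p['position'])
def px(p,x):
    c=R.from_rotvec(p['rotation']).inv().apply(np.array(x)-p['position']); u=np.array(p['intrinsics'])@c; return u[:2]/u[2]
def cloud(p):
    K=np.array(p['intrinsics']);d=p['depth'];v,u=np.indices(d.shape)
    c=np.stack([(u-K[0,2])/K[0,0]*d,(v-K[1,2])/K[1,1]*d,d],-1)
    return R.from_rotvec(p['rotation']).apply(c.reshape(-1,3)).reshape(c.shape)+p['position']
E
python3 - <<'E'
from h import *
np.set_printoptions(precision=4,suppress=True)
for n in ['top','scene']:
    p=shot(n,n+'2.png')
    for t in ['valve','selector_tab','badge3','start_key_top','pot','pail','spoon']:
        for d in nets.search_frame(t,p)[:4]: x=w(p,d['xyz']);print(t,round(d['conf'],2),x,px(p,x))
E
```

```text
valve 0.65 [0.5378 0.0467 0.0508] [271.9314 252.3621]
selector_tab 0.93 [0.5459 0.0529 0.0564] [268.4569 247.884 ]
badge3 0.68 [0.5959 0.1286 0.0513] [228.7758 221.4288]
badge3 0.63 [ 0.5379 -0.0447  0.0512] [320.8829 252.3732]
badge3 0.61 [0.5238 0.1436 0.0577] [219.6006 259.7243]
badge3 0.57 [ 0.616  -0.0133  0.0512] [303.8148 210.7624]
start_key_top 0.5 [0.4459 0.0439 0.0685] [272.8219 303.1981]
pot 0.96 [ 0.5508 -0.1733  0.0611] [391.1795 245.2426]
pot 0.27 [0.5467 0.0469 0.0568] [271.6758 247.4273]
pail 0.89 [0.5619 0.282  0.0585] [146.4313 239.1033]
spoon 0.82 [0.7594 0.0625 0.0116] [265.4664 142.6618]
spoon 0.21 [0.546  0.0483 0.0553] [270.9915 247.8297]
valve 0.9 [0.5976 0.0614 0.047 ] [310.4941 218.6222]
badge3 0.71 [0.5296 0.1453 0.0542] [357.6859 204.5868]
badge3 0.66 [0.6022 0.1279 0.0533] [341.9551 223.3565]
badge3 0.56 [ 0.6182 -0.0126  0.0533] [273.0407 215.4104]
badge3 0.52 [ 0.542  -0.0362  0.0531] [274.2092 193.7501]
start_key_top 0.41 [0.4525 0.045  0.0768] [321.1194 169.8263]
pot 0.75 [ 0.5736 -0.1621  0.0567] [215.1188 190.49  ]
pot 0.71 [0.6074 0.1275 0.0539] [341.1967 224.5732]
pot 0.41 [0.5581 0.0598 0.0576] [314.897  203.6736]
pail 0.76 [0.5833 0.2754 0.0699] [419.1689 224.7279]
spoon 0.66 [0.7626 0.0335 0.011 ] [271.5597 282.294 ]
```

View pics/top1.png

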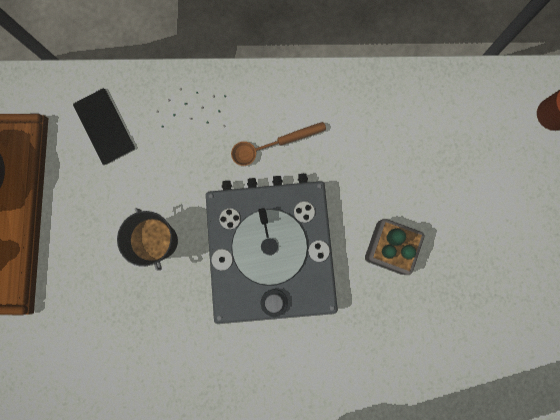

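View pics/scene1.png

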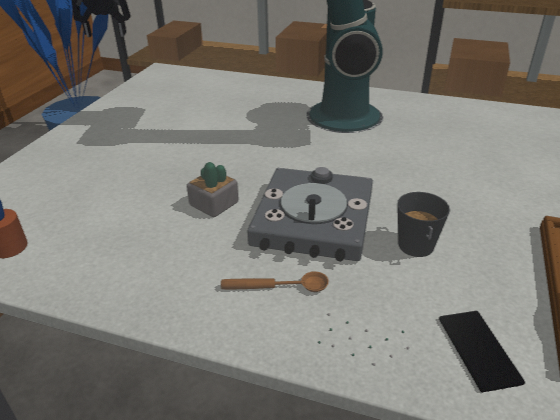

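The top view shows the valve at about (272,250), the tab near (264,216), the key at (274,302), the pot at (395,247), the pail at (148,238) and the spoon at the top. I'll zoom in to count studs.

```bash
python3 - <<'E'
from h import *
np.set_printoptions(precision=4,suppress=True)
p=eyes.read_camera('top'); im=cv2.cvtColor(p['img'],cv2.COLOR_RGB2BGR)
cv2.imwrite('pics/zoom.png',cv2.resize(im[170:330,195:350],None,fx=3.7,fy=3.7,interpolation=cv2.INTER_CUBIC))
C=cloud(p); np.savez('c1.npz',C=C,img=p['img'],K=p['intrinsics'])
# disc & top: fit
for (u,v) in [(269,246),(264,216),(274,302),(304,212),(319,250),(229,218),(222,260),(240,290),(310,290)]: print(u,v,C[v,u])
z=C[...,2]
sub=np.zeros(z.shape,bool); sub[180:325,200:345]=1
m=(abs(z-0.0585)<0.003)&sub
n,l,st,ce=cv2.connectedComponentsWithStats(m.astype(np.uint8)); i=1+np.argmax(st[1:,4]); print(st[i])
pt=C[l==i]; (c,r)=cv2.minEnclosingCircle(pt[:,:2].astype(np.float32)); print('disc',c,r,np.median(pt[:,2]))
m=(z>0.04)&(z<0.12)&sub
print('box',cv2.minAreaRect(C[m][:,:2].astype(np.float32)))
m=(z>0.08)&sub; print('tab',m.sum(),C[m].mean(0),C[m].min(0),C[m].max(0))
g=(p['img'].min(-1)>200)
for t in [nets.search_frame('badge3',p),nets.search_frame('start_key_top',p)]:
  for d in t[:5]: x=w(p,d['xyz']);print(d['conf'],x,px(p,x))
E
```

```text
269 246 [0.5491 0.0517 0.0621]
264 216 [0.6018 0.0596 0.0904]
274 302 [0.4483 0.0416 0.0719]
304 212 [ 0.6137 -0.0136  0.051 ]
319 250 [ 0.5422 -0.0411  0.0538]
229 218 [0.6022 0.1281 0.053 ]
222 260 [0.5234 0.1396 0.0541]
240 290 [0.4682 0.106  0.047 ]
310 290 [ 0.4687 -0.024   0.0488]
[ 232  210   75   75 3394]
disc (0.5487651824951172, 0.05171830952167511) 0.06976669281721115 0.0572766032688945
box ((0.5406919121742249, 0.05121392011642456), (0.2505653202533722, 0.22999626398086548), 5.215024471282959)
tab 181 [0.5587 0.0367 0.4883] [0.5089 0.0076 0.0801] [0.6164 0.0707 0.9378]
0.75 [ 0.6147 -0.0136  0.0496] [303.9881 211.5384]
0.71 [0.5238 0.1401 0.0511] [222.0125 259.8273]
0.67 [0.5993 0.1257 0.052 ] [230.2922 219.5851]
0.66 [ 0.5381 -0.0412  0.0521] [319.0413 252.2059]
0.57 [0.7554 0.0658 0.012 ] [263.8182 144.5893]
0.75 [0.4448 0.0429 0.0709] [273.3014 303.9578]
```

View pics/zoom.png

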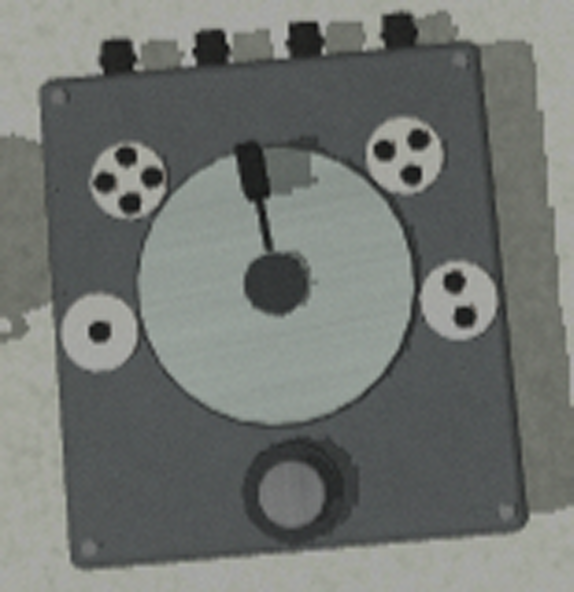

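Badge 3 is at pixel (304,212), to the right of the tab as the camera sees it. The fitted axis (0.5488, 0.0517) and yaw 0.091 agree with its position: distance 92.6 mm, angle −0.782. The tab therefore needs to go clockwise. Next, the tool axes and the tab angle.

```bash
cat >> h.py <<'E'
AX=np.array([0.5488,0.0517]); TGT=-0.782
def tab(C):
    z=C[...,2]; d=C[...,:2]-AX; r=np.hypot(d[...,0],d[...,1])
    m=(z>0.084)&(z<0.1)&(r>0.035)&(r<0.08); q=C[m]
    c=q.mean(0)[:2]; a=np.arctan2(*(c-AX)[::-1]); return m.sum(),c,np.hypot(*(c-AX)),a
def state():
    s=bot.read_state(); M=R.from_rotvec(s['tcp_rot']).as_matrix(); print('t',s['time'],'pos',s['tool_pos'],'F',s['wrist_force'],'w',s['width']); print(M); return s,M
E
python3 - <<'E'
from h import *
np.set_printoptions(precision=4,suppress=True)
state(); p=eyes.read_camera('top'); C=cloud(p); print(tab(C))
# colour based line from hub to tab
im=p['img'].astype(int); d=C[...,:2]-AX; r=np.hypot(d[...,0],d[...,1])
for lo,hi in [(.02,.04),(.045,.068)]:
    m=(im.max(-1)<60)&(r>lo)&(r<hi); print(m.sum(), C[m].mean(0), np.arctan2(*(C[m].mean(0)[:2]-AX)[::-1]))
E
```

```text
t 2.05 pos [ 0.2109 -0.6412  0.2172] F [ 1.0738 -0.398   0.5225] w 0.9995443528112306
[[-0.9499 -0.      0.3124]
 [-0.3124  0.     -0.9499]
 [ 0.     -1.     -0.    ]]
(np.int64(94), array([0.6029, 0.0625]), np.float64(0.05516422058360541), np.float64(0.19663447010572194))
16 [0.5781 0.0576 0.0584] 0.19880580391916364
140 [0.5702 0.0426 0.3915] -0.40231388774953164
```

Emit:
jog_arm(turn=[[0,-0.145,0],[0,-0.145,0],[0,-0.145,0],[0,-0.145,0],[0,-0.145,0]], slide=[[0,0,0],[0,0,0],[0,0,0],[0,0,0],[0,0,0]], grip=[0,0,0,0,0], newtons=20)

```text
time: 2.6
tool_pos: [0.2109, -0.6412, 0.2171]
tcp_rot: [-0.915, 1.583, -1.582]
wrist_force: [0.8, -0.5, 0.5]
width: 0.143
```

Emit:
jog_arm(turn=[[0,-0.145,0],[0,-0.145,0],[0,-0.145,0],[0,-0.145,0],[0,-0.145,0]], slide=[[0,0,0],[0,0,0],[0,0,0],[0,0,0],[0,0,0]], grip=[0,0,0,0,0])

```text
time: 3.1
tool_pos: [0.2109, -0.6412, 0.2172]
tcp_rot: [-1.298, 1.058, -1.058]
wrist_force: [-0.9, 0.6, 0.5]
width: 0.001
```

Emit:
jog_arm(turn=[[0,0,0],[0,0,0],[0,0,0],[0,0,0],[0,0,0]], slide=[[-38,0,31],[-38,0,31],[-38,0,31],[-38,0,31],[-38,0,31]], grip=[0,0,0,0,0])

```text
time: 3.6
tool_pos: [0.3263, -0.4229, 0.2173]
tcp_rot: [-1.296, 1.063, -1.064]
wrist_force: [0.7, 0.3, 0.3]
width: -0.002
```

Emit:
jog_arm(turn=[[0,0,0],[0,0,0],[0,0,0],[0,0,0],[0,0,0]], slide=[[-38,0,31],[-38,0,31],[-38,0,31],[-38,0,31],[-38,0,31]], grip=[0,0,0,0,0])

```text
time: 4.1
tool_pos: [0.4412, -0.2061, 0.2177]
tcp_rot: [-1.296, 1.062, -1.064]
wrist_force: [0.2, -1.0, 0.1]
width: 0.0
```

Emit:
jog_arm(turn=[[0,0,0],[0,0,0],[0,0,0],[0,0,0],[0,0,0]], slide=[[-38,0,31],[-38,0,31],[-38,0,31],[-38,0,31],[-38,0,31]], grip=[0,0,0,0,0])

```text
time: 4.6
tool_pos: [0.5561, 0.0108, 0.2176]
tcp_rot: [-1.296, 1.062, -1.063]
wrist_force: [1.5, -0.5, -0.3]
width: -0.001
```

```bash
cat >> h.py <<'E'
def delta(target):
    s,M=state(); print('tool-frame mm to target',1000*M.T@(np.array(target)-s['tool_pos']), 'z heading deg',np.degrees(np.arctan2(M[1,2],M[0,2])))
np.set_printoptions(precision=4,suppress=True)
E
python3 -c "
from h import *
delta([0.598,0.0911,0.085])"
```

```text
t 4.6 pos [0.5561 0.0108 0.2176] F [ 1.525  -0.4985 -0.2558] w -0.0006819650239737697
[[ 0.1961  0.001   0.9806]
 [-0.9806 -0.0002  0.1961]
 [ 0.0004 -1.      0.0009]]
tool-frame mm to target [-70.5831 132.6078  56.7044] z heading deg 11.306618533144073
```

Emit:
jog_arm(turn=[[0,0,0],[0,0,0],[0,0,0],[0,0,0],[0,0,0]], slide=[[-36,0,28],[-35,0,28],[0,45,0],[0,45,0],[0,36,0]], grip=[0,0,0,0,0])

```text
time: 5.1
tool_pos: [0.5956, 0.0901, 0.089]
tcp_rot: [-1.297, 1.063, -1.061]
wrist_force: [-0.8, -0.1, 0.3]
width: 0.003
```

Emit:
jog_arm(turn=[[0,0,0],[0,0,0]], slide=[[0,4,0],[0,0,0]], grip=[0,0])

```text
time: 5.3
tool_pos: [0.5956, 0.0893, 0.0864]
tcp_rot: [-1.298, 1.065, -1.062]
wrist_force: [0.7, -0.7, -0.3]
width: 0.001
```

```bash
python3 -c "
from h import *
delta([0.598,0.0911,0.085])
p=shot('scene','s3.png'); im=cv2.imread('pics/s3.png'); cv2.imwrite('pics/s3z.png',cv2.resize(im[120:280,220:420],None,fx=3.5,fy=3.5))
"
```

```text
t 5.3 pos [0.5956 0.0893 0.0864] F [ 0.6863 -0.7104 -0.2826] w 0.0014645616263523598
[[ 0.1957 -0.0025  0.9807]
 [-0.9807 -0.0003  0.1957]
 [-0.0002 -1.     -0.0025]]
tool-frame mm to target [-1.3353  1.408   2.7609] z heading deg 11.283333274040363
```

View pics/s3z.png

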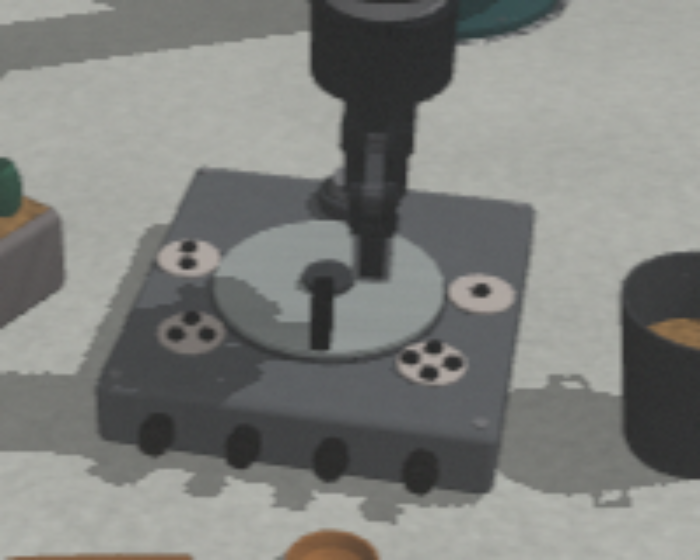

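The gripper tip is just above the disc at zoom pixel (372,275), to the +y side of the tab at (320,315), with clear space below it. I'll close the gap now and then push along the arc.

Emit:
jog_arm(turn=[[0,0,0],[0,0,0],[0,0.1,0],[0,0.1,0],[0,0.1,0]], slide=[[5,0,2],[5,0,1],[5.6,0,1.5],[5.6,0,1.5],[5.6,0,1.5]], grip=[0,0,0,0,0])

```text
time: 5.85
tool_pos: [0.609, 0.0632, 0.0893]
tcp_rot: [-1.154, 1.286, -1.289]
wrist_force: [0.5, -0.5, -0.6]
width: 0.002
```

```bash
cat >> h.py <<'E'
def rel():
    s,M=state(); d=np.array(s['tool_pos'])[:2]-AX
    print('radial(z),tang(x) mm:',1000*d@M[:2,2],1000*d@M[:2,0],'implied dial angle (z heading)',np.arctan2(M[1,2],M[0,2]),'tgt',TGT)
def look(f,box=(170,330,195,350)):
    p=shot('top',f); C=cloud(p); im=cv2.imread('pics/'+f); a,b,c,d=box
    cv2.imwrite('pics/'+f,cv2.resize(im[a:b,c:d],None,fx=3.7,fy=3.7,interpolation=cv2.INTER_CUBIC)); return p,C
E
python3 -c "
from h import *
rel(); p,C=look('t4.png'); print(tab(C))"
```

```text
t 5.85 pos [0.609  0.0632 0.0893] F [ 0.4565 -0.545  -0.5854] w 0.002448588753886114
[[-0.1073  0.0035  0.9942]
 [-0.9942  0.0001 -0.1073]
 [-0.0005 -1.      0.0034]]
radial(z),tang(x) mm: 58.65371745074577 -17.90962137973762 implied dial angle (z heading) -0.10754457928969627 tgt -0.782
(np.int64(0), array([nan, nan]), np.float64(nan), np.float64(nan))h.py:18: RuntimeWarning: Mean of empty slice.
  c=q.mean(0)[:2]; a=np.arctan2(*(c-AX)[::-1]); return m.sum(),c,np.hypot(*(c-AX)),a
  ret = um.true_divide(
```

View pics/t4.png

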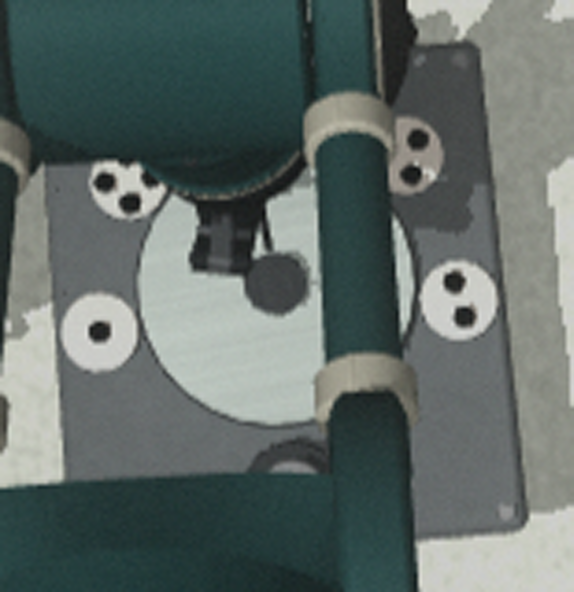

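```bash
python3 -c "
from h import *
rel(); p=shot('scene','s5.png'); im=cv2.imread('pics/s5.png'); cv2.imwrite('pics/s5z.png',cv2.resize(im[120:280,220:420],None,fx=3.5,fy=3.5)); print(tab(cloud(p)),bot.read_state()['q'])
M=R.from_rotvec(bot.read_state()['tcp_rot']).as_matrix()
o=np.array(bot.read_state()['tool_pos'])
for y in (0,.017): print((px(p,o+M[:,1]*y)-[220,120])*3.5)
"
```

```text
t 5.9 pos [0.6092 0.0624 0.0892] F [ 0.6733 -0.4343  0.5166] w 0.0017382435703204972
[[-0.1113  0.0036  0.9938]
 [-0.9938 -0.0005 -0.1113]
 [ 0.0001 -1.      0.0037]]
radial(z),tang(x) mm: 58.876448982170714 -17.355360185205647 implied dial angle (z heading) -0.11153057406767208 tgt -0.782
(np.int64(54), array([0.61  , 0.0651]), np.float64(0.06265290509537673), np.float64(0.21497619250097252)) [ 0.0624  0.2531  1.8665 -0.0003  1.0187  0.167 ]
[315.551  297.5508]
[314.8438 321.8686]
```

View pics/s5z.png

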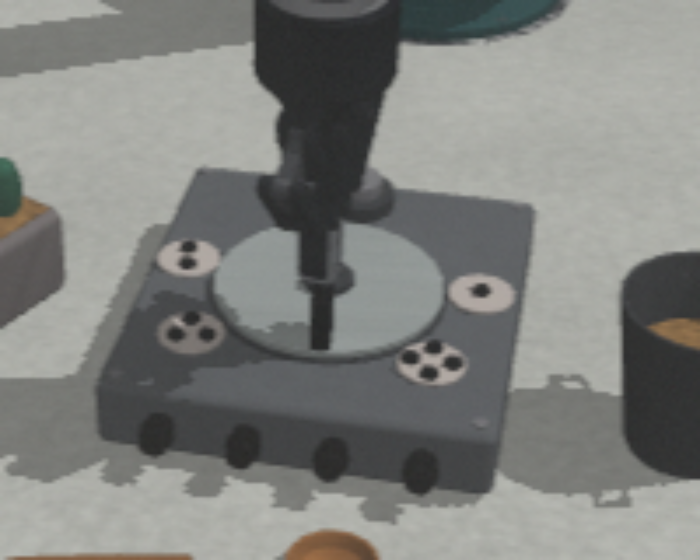

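```bash
python3 -c "
from h import *
p=eyes.read_camera('scene'); C=cloud(p)
for v in range(215,295,6):
  print(v,[tuple(np.round(1000*C[int(120+v/3.5),int(220+u/3.5)]).astype(int)) for u in (305,318,328,336)])
for v in range(300,350,10):
  print(v,[tuple(np.round(1000*C[int(120+v/3.5),int(220+u/3.5)]).astype(int)) for u in (308,318,328,336)])
for x in ([.5956,.0893,.0694],[.5956,.0893,.05]): print((px(p,x)-[220,120])*3.5)
p=eyes.read_camera('top'); C=cloud(p)
for v in (200,215,230,245,255,265,272,285):
  print(v,[tuple(np.round(1000*C[int(170+v/3.7),int(195+u/3.7)]).astype(int)) for u in (200,215,230,242,255,266,280)])
"
```

```text
215 [(np.int64(1399), np.int64(270), np.int64(664)), (np.int64(648), np.int64(72), np.int64(171)), (np.int64(623), np.int64(71), np.int64(156)), (np.int64(615), np.int64(75), np.int64(151))]
221 [(np.int64(655), np.int64(68), np.int64(170)), (np.int64(646), np.int64(71), np.int64(165)), (np.int64(630), np.int64(73), np.int64(156)), (np.int64(619), np.int64(76), np.int64(149))]
227 [(np.int64(647), np.int64(66), np.int64(162)), (np.int64(647), np.int64(71), np.int64(164)), (np.int64(634), np.int64(74), np.int64(156)), (np.int64(620), np.int64(76), np.int64(148))]
233 [(np.int64(638), np.int64(63), np.int64(152)), (np.int64(643), np.int64(70), np.int64(157)), (np.int64(616), np.int64(69), np.int64(140)), (np.int64(612), np.int64(74), np.int64(138))]
239 [(np.int64(621), np.int64(59), np.int64(136)), (np.int64(621), np.int64(65), np.int64(137)), (np.int64(616), np.int64(69), np.int64(135)), (np.int64(608), np.int64(73), np.int64(131))]
245 [(np.int64(621), np.int64(59), np.int64(132)), (np.int64(620), np.int64(65), np.int64(132)), (np.int64(614), np.int64(69), np.int64(129)), (np.int64(
[... 4393 characters left out ...]
int64(62)), (np.int64(558), np.int64(50), np.int64(64))]
272 [(np.int64(548), np.int64(77), np.int64(194)), (np.int64(548), np.int64(70), np.int64(194)), (np.int64(548), np.int64(64), np.int64(191)), (np.int64(548), np.int64(59), np.int64(195)), (np.int64(554), np.int64(63), np.int64(65)), (np.int64(555), np.int64(57), np.int64(61)), (np.int64(555), np.int64(50), np.int64(65))]
285 [(np.int64(547), np.int64(89), np.int64(59)), (np.int64(547), np.int64(82), np.int64(56)), (np.int64(548), np.int64(74), np.int64(55)), (np.int64(548), np.int64(69), np.int64(55)), (np.int64(547), np.int64(63), np.int64(62)), (np.int64(547), np.int64(57), np.int64(64)), (np.int64(547), np.int64(50), np.int64(65))]
```

The depth data shows the tip at about z = 0.106, just over the tab top at 0.092. That is some 34 mm higher than the reported TCP pose and the stated 17 mm offset imply. So the fingers passed over the tab without touching it, and the tab is still at about 0.2 rad. I'll go back and lower using what the camera shows of the tip.

Emit:
jog_arm(turn=[[0,-0.1,0],[0,-0.1,0],[0,-0.1,0],[0,0,0],[0,0,0]], slide=[[-6,0,-1],[-6,0,-1],[-6,0,-1],[-8,0,0],[-8,0,0]], grip=[0,0,0,0,0])

```text
time: 6.55
tool_pos: [0.6014, 0.0982, 0.0876]
tcp_rot: [-1.295, 1.064, -1.064]
wrist_force: [0.2, 0.3, 1.4]
width: 0.002
```

```bash
cat >> h.py <<'E'
def sc(f):
    p=shot('scene',f); im=cv2.imread('pics/'+f); cv2.imwrite('pics/'+f,cv2.resize(im[120:280,220:420],None,fx=3.5,fy=3.5,interpolation=cv2.INTER_CUBIC)); C=cloud(p)
    return p,C
def tip(C,r=0.035):
    s=bot.read_state(); o=np.array(s['tool_pos']); d=np.hypot(C[...,0]-o[0],C[...,1]-o[1])
    q=C[(d<r)&(C[...,2]>0.062)&(C[...,2]<.25)]; h,e=np.histogram(q[:,2],np.arange(.06,.2,.005)); print('zhist',list(zip(np.round(e*1000).astype(int).tolist(),h.tolist())))
    return q
E
python3 -c "
from h import *
rel(); delta([0.597,0.0915,0.054]); p,C=sc('s6.png'); print(tab(C)); q=tip(C,.03); k=q[(q[:,2]>.1)&(q[:,2]<.13)]; print(k.min(0),k.max(0))"
```

```text
t 6.55 pos [0.6014 0.0982 0.0876] F [0.2365 0.2656 1.438 ] w 0.001600258767735103
[[ 0.1943  0.0005  0.9809]
 [-0.9809  0.0002  0.1943]
 [-0.0001 -1.      0.0006]]
radial(z),tang(x) mm: 60.60017839164658 -35.36855365269768 implied dial angle (z heading) 0.19555113248049952 tgt -0.782
t 6.55 pos [0.6014 0.0982 0.0876] F [0.2365 0.2656 1.438 ] w 0.001600258767735103
[[ 0.1943  0.0005  0.9809]
 [-0.9809  0.0002  0.1943]
 [-0.0001 -1.      0.0006]]
tool-frame mm to target [ 5.6951 33.5549 -5.6042] z heading deg 11.204254570136252
(np.int64(67), array([0.6077, 0.0644]), np.float64(0.0602459999076916), np.float64(0.2124910629984047))
zhist [(60, 1), (65, 0), (70, 1), (75, 1), (80, 1), (85, 2), (90, 1), (95, 0), (100, 10), (105, 13), (110, 21), (115, 22), (120, 20), (125, 30), (130, 21), (135, 12), (140, 0), (145, 3), (150, 6), (155, 2), (160, 0), (165, 6), (170, 19), (175, 19), (180, 20), (185, 21), (190, 19), (195, 17)]
[0.6028 0.0891 0.1019] [0.6178 0.1101 0.1298]
```

View pics/s6.png

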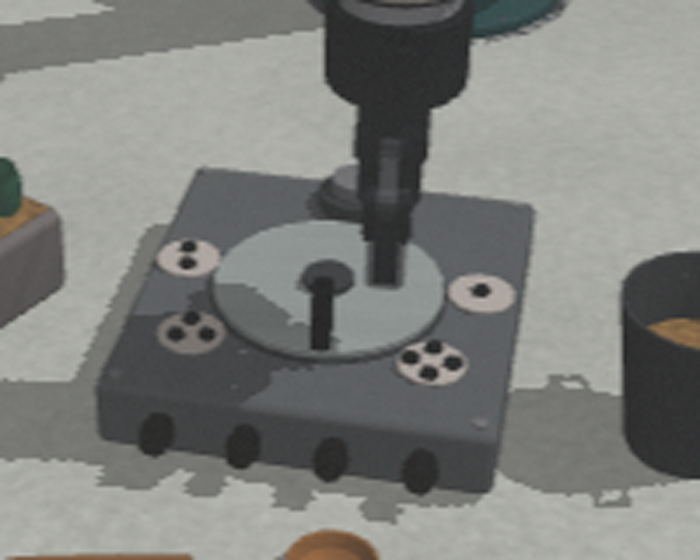

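The tip is at zoom pixel (385,287), bottom z ≈ 0.101, clear of the tab on the +y side. I'll lower 30 mm in steps and watch the force.

Emit:
jog_arm(turn=[[0,0,0],[0,0,0],[0,0,0],[0,0,0]], slide=[[3,10,-4],[0,10,0],[0,8,0],[0,0,0]], grip=[0,0,0,0])

```text
time: 7.0
tool_pos: [0.5961, 0.0933, 0.0567]
tcp_rot: [-1.299, 1.066, -1.061]
wrist_force: [-0.4, -0.2, 0.0]
width: 0.003
```

```bash
python3 -c "
from h import *
rel(); p,C=sc('s7.png'); print(tab(C)); q=tip(C,.028); k=q[(q[:,2]>.07)&(q[:,2]<.1)]; print(k.min(0),k.max(0))"
```

```text
t 7.0 pos [0.5961 0.0933 0.0567] F [-0.4037 -0.208   0.005 ] w 0.0031309457485181507
[[ 0.1951 -0.0042  0.9808]
 [-0.9808 -0.0005  0.1951]
 [-0.0003 -1.     -0.0042]]
radial(z),tang(x) mm: 54.4864182021937 -31.574501698675256 implied dial angle (z heading) 0.19637479589361567 tgt -0.782
(np.int64(145), array([0.6067, 0.081 ]), np.float64(0.06490950935064171), np.float64(0.4679021220193441))
zhist [(60, 1), (65, 2), (70, 13), (75, 14), (80, 27), (85, 17), (90, 33), (95, 24), (100, 18), (105, 5), (110, 0), (115, 4), (120, 3), (125, 0), (130, 0), (135, 13), (140, 24), (145, 16), (150, 19), (155, 19), (160, 13), (165, 25), (170, 39), (175, 37), (180, 2), (185, 0), (190, 0), (195, 0)]
[0.5951 0.0663 0.0706] [0.6113 0.1055 0.0998]
```

View pics/s7.png

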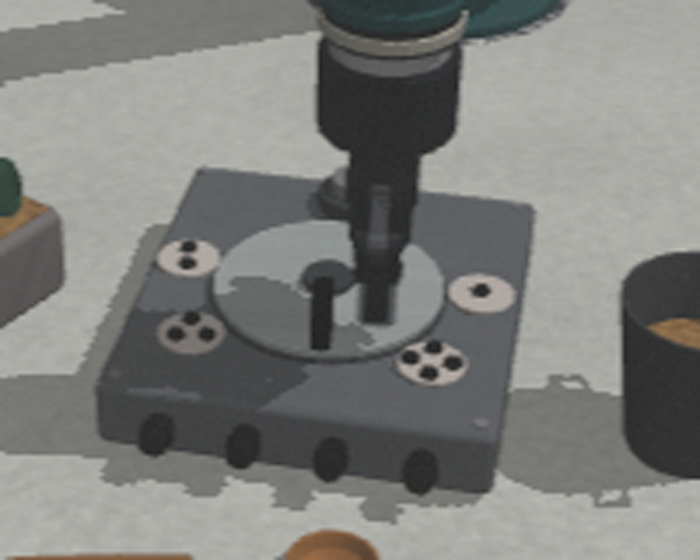

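The tip is now at z ≈ 0.070, alongside the tab. Pushing.

Emit:
jog_arm(turn=[[0,0,0],[0,0,0],[0,0.1,0],[0,0.1,0],[0,0.1,0]], slide=[[7,0,1],[7,0,0],[5.6,0,1.5],[5.6,0,1.5],[5.6,0,1.5]], grip=[0,0,0,0,0])

```text
time: 7.55
tool_pos: [0.6082, 0.0639, 0.0596]
tcp_rot: [-1.155, 1.288, -1.288]
wrist_force: [-0.7, 1.5, 0.3]
width: 0.003
```

```bash
python3 -c "
from h import *
rel(); p,C=sc('s8.png'); print(tab(C)); q=tip(C,.028)"
```

```text
t 7.55 pos [0.6082 0.0639 0.0596] F [-0.7445  1.5227  0.2835] w 0.003367313369674404
[[-0.1076  0.0005  0.9942]
 [-0.9942  0.001  -0.1076]
 [-0.001  -1.      0.0004]]
radial(z),tang(x) mm: 57.761981218454785 -18.483069861908834 implied dial angle (z heading) -0.10777379672398807 tgt -0.782
(np.int64(133), array([0.6148, 0.0595]), np.float64(0.06649661641257125), np.float64(0.11826088532435158))
zhist [(60, 11), (65, 16), (70, 15), (75, 20), (80, 36), (85, 39), (90, 56), (95, 29), (100, 29), (105, 17), (110, 8), (115, 10), (120, 22), (125, 23), (130, 9), (135, 12), (140, 31), (145, 27), (150, 25), (155, 30), (160, 29), (165, 13), (170, 39), (175, 41), (180, 39), (185, 9), (190, 4), (195, 2)]
```

View pics/s8.png

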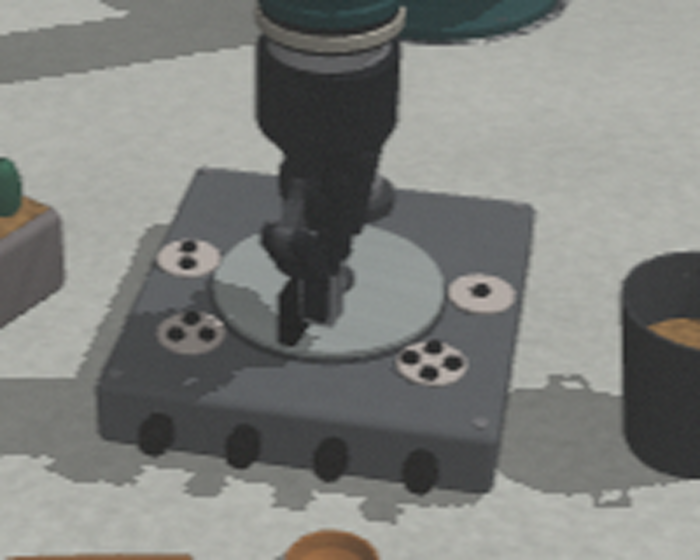

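The tab has turned with the finger and is now at (290,320) in the zoom. Continuing.

Emit:
jog_arm(turn=[[0,0.1,0],[0,0.1,0],[0,0.1,0],[0,0.1,0],[0,0.1,0]], slide=[[5.7,0,1.2],[5.7,0,1.2],[5.7,0,1.2],[5.7,0,1.2],[5.7,0,1.2]], grip=[0,0,0,0,0])

```text
time: 8.1
tool_pos: [0.6066, 0.035, 0.0599]
tcp_rot: [-0.856, 1.638, -1.64]
wrist_force: [2.3, 1.4, -1.4]
width: 0.001
```

```bash
python3 -c "
from h import *
rel(); p,C=sc('s9.png'); print(tab(C)); q=tip(C,.028)"
```

```text
t 8.1 pos [0.6066 0.035  0.0599] F [ 2.3146  1.4004 -1.4458] w 0.0008651624079563184
[[-0.5692  0.0033  0.8222]
 [-0.8222  0.0004 -0.5692]
 [-0.0022 -1.      0.0025]]
radial(z),tang(x) mm: 57.01496671065957 -19.20713708769993 implied dial angle (z heading) -0.6055879564165938 tgt -0.782
(np.int64(113), array([0.6118, 0.0333]), np.float64(0.06557351152256184), np.float64(-0.2837168893997097))
zhist [(60, 14), (65, 17), (70, 14), (75, 22), (80, 32), (85, 37), (90, 43), (95, 29), (100, 34), (105, 25), (110, 23), (115, 27), (120, 37), (125, 60), (130, 43), (135, 30), (140, 48), (145, 40), (150, 39), (155, 52), (160, 40), (165, 36), (170, 50), (175, 65), (180, 71), (185, 25), (190, 13), (195, 2)]
```

View pics/s9.png

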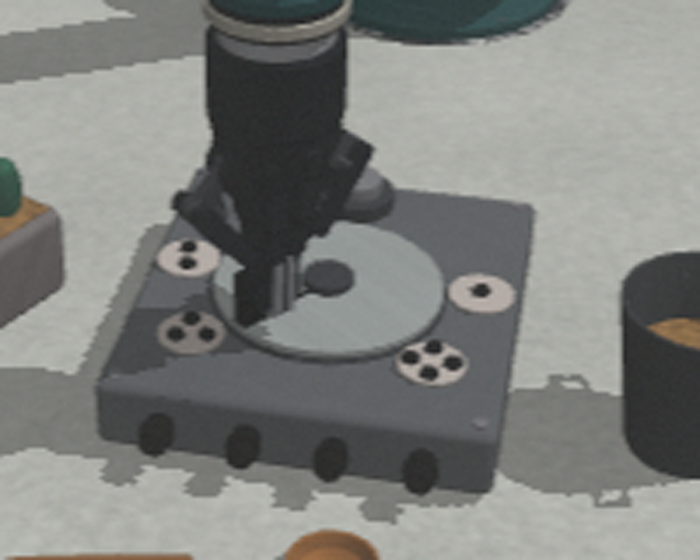

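Emit:
jog_arm(turn=[[0,0.055,0],[0,0.055,0],[0,0.055,0],[0,0,0]], slide=[[3.4,0,0.7],[3.3,0,0.7],[3.3,0,0.7],[0,0,0]], grip=[0,0,0,0])

```text
time: 8.55
tool_pos: [0.6017, 0.0257, 0.06]
tcp_rot: [-0.741, 1.746, -1.748]
wrist_force: [1.4, -0.1, 0.7]
width: -0.001
```

```bash
python3 -c "
from h import *
rel(); p,C=sc('s10.png'); p,C=look('t10.png')
im=p['img'].astype(int);m=(abs(C[...,2]-.0575)<.004);print(m.sum())"
```

```text
t 8.55 pos [0.6017 0.0257 0.06  ] F [ 1.3988 -0.1422  0.6887] w -0.00095824194217158
[[-0.6933  0.0024  0.7207]
 [-0.7207 -0.0002 -0.6933]
 [-0.0016 -1.      0.0018]]
radial(z),tang(x) mm: 56.186097111158816 -17.937172214079872 implied dial angle (z heading) -0.7659945286319646 tgt -0.782
5369
```

View pics/s10.png

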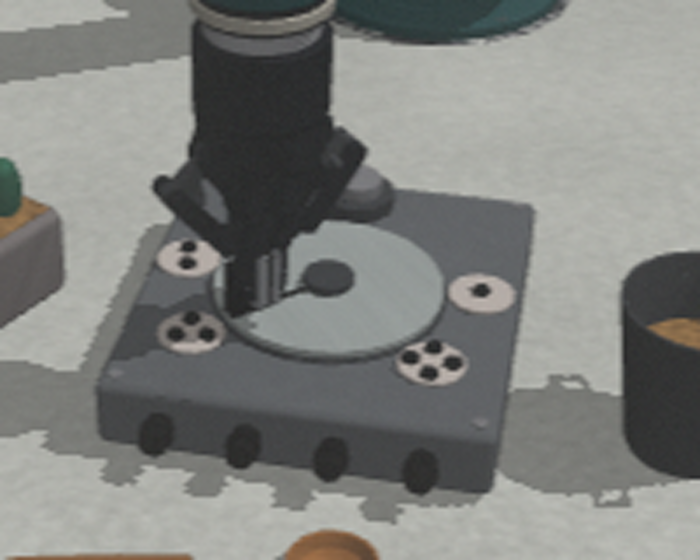

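View pics/t10.png

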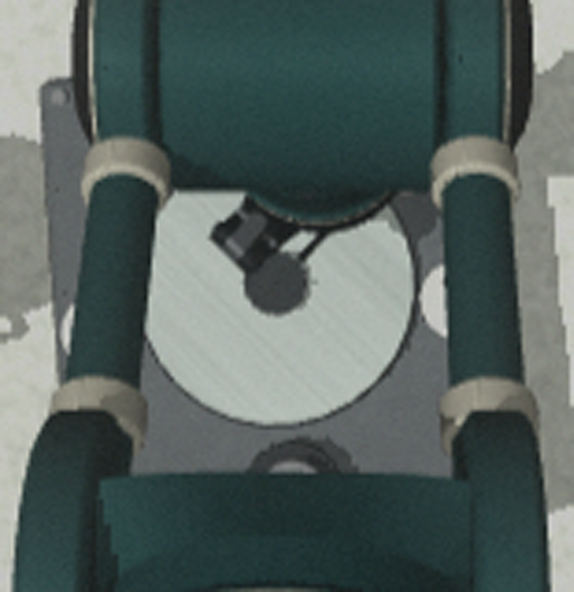

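The dial's pointer line runs from the hub (277,283) to (325,232), about −0.75 rad against the −0.782 target. I'll back off, lift, and move towards the key so that the tab can be measured clearly.

Emit:
jog_arm(turn=[[0,0,0],[0,0,0],[0,0,0],[0,0,0],[0,0,0]], slide=[[-12,0,0],[0,-45,0],[0,-45,0],[0,0,-40],[0,0,-40]], grip=[0,0,0,0,0])

```text
time: 9.15
tool_pos: [0.5531, 0.0913, 0.1517]
tcp_rot: [-0.737, 1.747, -1.748]
wrist_force: [-0.6, 0.1, 0.1]
width: 0.001
```

```bash
python3 -c "
from h import *
rel(); delta([0.4462,0.0423,0.15]); p,C=sc('s11.png'); print(tab(C))"
```

```text
t 9.15 pos [0.5531 0.0913 0.1517] F [-0.6422  0.071   0.0835] w 0.0013907055755346767
[[-0.6949  0.0042  0.7191]
 [-0.7191  0.0008 -0.6949]
 [-0.0035 -1.      0.0025]]
radial(z),tang(x) mm: -24.406064972536733 -31.487712194654005 implied dial angle (z heading) -0.7683004178841193 tgt -0.782
t 9.15 pos [0.5531 0.0913 0.1517] F [-0.6422  0.071   0.0835] w 0.0013907055755346767
[[-0.6949  0.0042  0.7191]
 [-0.7191  0.0008 -0.6949]
 [-0.0035 -1.      0.0025]]
tool-frame mm to target [109.5504   1.2587 -42.8448] z heading deg -44.02037134289751
(np.int64(86), array([0.592 , 0.0147]), np.float64(0.05684227029590423), np.float64(-0.7084334354580376))
```

View pics/s11.png

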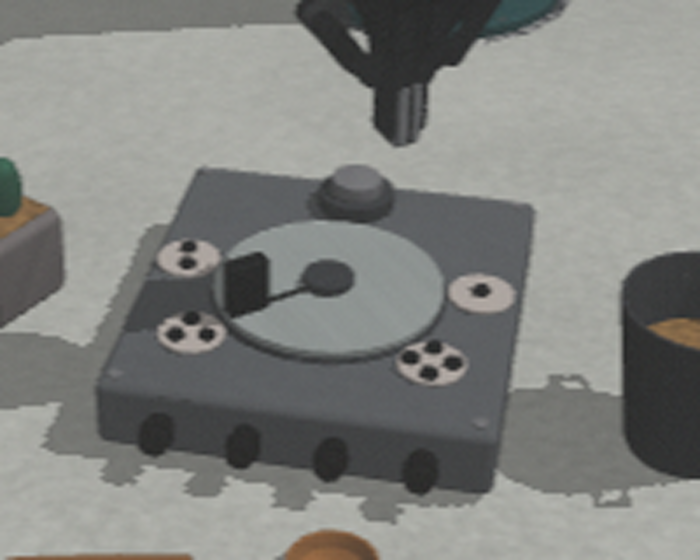

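The tab now stands free at (247,285) in the zoom, close to the three-stud badge at (190,332). I'll fit its angle more precisely with a silhouette model in this camera.

```bash
cat > fit.py <<'E'
from h import *
def fit(n,Z=[0]):
    p=eyes.read_camera(n); C=cloud(p); im=p['img'].astype(int)
    d=C[...,:2]-AX; r=np.hypot(d[...,0],d[...,1]); z=C[...,2]
    m=(abs(z-.058)<.003)&(r<.085)&(im.min(-1)>110); pts=C[m]
    (c,rr)=cv2.minEnclosingCircle(pts[:,:2].astype(np.float32)); print('disc',c,rr)
    # dark mask raised above disc
    u0,v0=px(p,[AX[0],AX[1],.06]).astype(int)
    best=[]
    dark=((im.max(-1)<55)).astype(np.uint8)
    for a in np.arange(-1.1,-.4,.01):
      for dx in np.arange(-.004,.0041,.002):
       for dy in np.arange(-.004,.0041,.002):
        e=np.array([np.cos(a),np.sin(a)]);t=np.array([-e[1],e[0]])
        pts=np.array([px(p,[*(AX+[dx,dy]+e*(.056+s*.013)+t*q*.006),zz]) for s in(-1,1) for q in(-1,1) for zz in(.058,.092)],np.float32)
        M=np.zeros(dark.shape,np.uint8); h=cv2.convexHull(pts); cv2.fillConvexPoly(M,np.round(h*16).astype(np.int32),1,shift=4)
        N=cv2.dilate(M,np.ones((9,9)))
        best.append(((M&dark).sum()/((M|(dark&N)).sum()),a,dx,dy))
    best.sort(reverse=True); print(n,[tuple(np.round(b,3).tolist()) for b in best[:6]])
    for d in nets.search_frame('badge3',p)[:4]: 
        x=w(p,d['xyz']); print(x,'angle',np.arctan2(x[1]-AX[1],x[0]-AX[0]))
    q=C[(z>.089)&(z<.096)&(r>.035)&(r<.08)]; print('top',len(q), np.arctan2(*(q.mean(0)[:2]-AX)[::-1]) if len(q) else '')
E
python3 -c "
from fit import *
fit('scene')
p,C=look('t11.png')"
```

```text
disc (0.548491358757019, 0.05187038332223892) 0.08444567024707794
scene [(0.7, -0.76, -0.002, 0.0), (0.699, -0.71, -0.004, 0.0), (0.695, -0.63, -0.002, -0.004), (0.695, -0.71, -0.004, -0.002), (0.694, -0.7, -0.002, -0.004), (0.693, -0.65, -0.004, -0.002)]
[0.6042 0.1271 0.0552] angle 0.9372366329591375
[0.5291 0.1437 0.0516] angle 1.7818350319782343
[ 0.5434 -0.0388  0.056 ] angle -1.6302202917752968
top 55 -0.7168217238741463
```

View pics/t11.png

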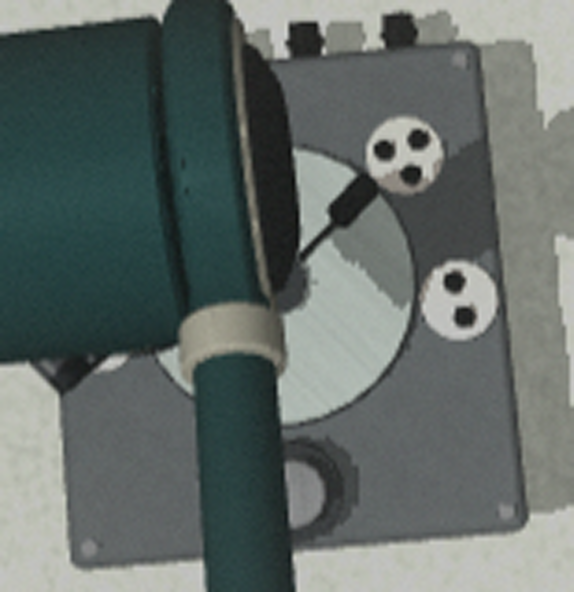

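The top camera now sees the tab at (354,200), pointing almost exactly at the three-stud badge at (403,155). I'll measure it there, the same way as before.

```bash
python3 -c "
from h import *
p=eyes.read_camera('top'); C=cloud(p); n,c,r,a=tab(C); print(n,c,r,a)
im=p['img'].astype(int); d=C[...,:2]-AX; r=np.hypot(d[...,0],d[...,1])
m=(im.max(-1)<60)&(r>.022)&(r<.041)&(abs(C[...,2]-.058)<.004)&(C[...,0]>AX[0])&(C[...,1]<AX[1]); q=C[m].mean(0); print('line',m.sum(),q,np.arctan2(*(q[:2]-AX)[::-1]))
aim=AX+.0925*np.array([np.cos(a),np.sin(a)]); b=AX+.0925*np.array([np.cos(TGT),np.sin(TGT)])
m=(im.min(-1)>150)&(r>.071)&(r<.114)&(C[...,0]>.59)&(C[...,1]<.015)&(C[...,2]>.045); hull=C[m][:,:2].astype(np.float32); bc,br=cv2.minEnclosingCircle(hull); print('badge',bc,br)
print('aim',aim,'badge(model)',b,'err mm',1000*np.hypot(*(aim-b)),1000*np.hypot(*(aim-np.array(bc))))
"
```

```text
99 [0.5881 0.0127] 0.05537292083765743 -0.7808000626327586
line 17 [0.5726 0.0293 0.0579] -0.7557388653711277
badge (0.6154286861419678, -0.012656196020543575) 0.01887802965939045
aim [ 0.6145 -0.0134] badge(model) [ 0.6144 -0.0135] err mm 0.11099419981087658 1.1877779371948562
```

The selector is set: the aim is 0.1–1.2 mm from the badge's middle. Now over the key.

Emit:
jog_arm(turn=[[0,0,0],[0,0,0],[0,0,0],[0,0,0],[0,0,0]], slide=[[36.5,0,-14.3],[36.5,0,-14.3],[36.5,0,-14.2],[0,35,0],[0,35,0]], grip=[0,0,0,0,0])

```text
time: 9.9
tool_pos: [0.4465, 0.0403, 0.0804]
tcp_rot: [-0.735, 1.745, -1.75]
wrist_force: [1.0, -0.7, -0.9]
width: -0.004
```

```bash
python3 -c "
from h import *
delta([0.4462,0.0423,0.054]); p,C=sc('s12.png'); q=tip(C,.03)"
```

```text
t 9.9 pos [0.4465 0.0403 0.0804] F [ 0.9544 -0.698  -0.9353] w -0.004014242455032929
[[-0.6956  0.0059  0.7184]
 [-0.7184 -0.0001 -0.6956]
 [-0.004  -1.      0.0043]]
tool-frame mm to target [-1.0584 26.4059 -1.7235] z heading deg -44.07889930989927
zhist [(60, 60), (65, 35), (70, 94), (75, 3), (80, 0), (85, 0), (90, 0), (95, 8), (100, 16), (105, 25), (110, 29), (115, 28), (120, 29), (125, 26), (130, 22), (135, 23), (140, 45), (145, 49), (150, 50), (155, 30), (160, 42), (165, 34), (170, 34), (175, 41), (180, 38), (185, 37), (190, 47), (195, 51)]
```

View pics/s12.png

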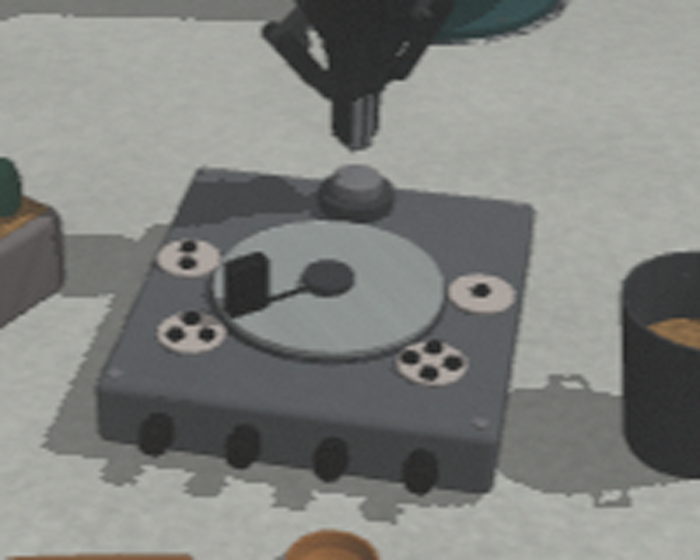

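The tip at zoom (353,148) is over the key at (358,183), about 23 mm above it. Going down slowly with the force as feedback.

Emit:
jog_arm(turn=[[0,0,0],[0,0,0],[0,0,0]], slide=[[-1,9,-2],[0,9,0],[0,3,0]], grip=[0,0,0])

```text
time: 10.25
tool_pos: [0.4446, 0.0435, 0.0582]
tcp_rot: [-0.742, 1.748, -1.749]
wrist_force: [-0.0, 0.6, 0.5]
width: 0.0
```

Emit:
jog_arm(turn=[[0,0,0],[0,0,0]], slide=[[0,3,0],[0,0,0]], grip=[0,0])

```text
time: 10.45
tool_pos: [0.4447, 0.0435, 0.0559]
tcp_rot: [-0.741, 1.747, -1.749]
wrist_force: [-0.9, -1.4, 2.6]
width: -0.005
```

Emit:
jog_arm(turn=[[0,0,0],[0,0,0]], slide=[[0,3,0],[0,0,0]], grip=[0,0])

```text
time: 10.65
tool_pos: [0.4448, 0.0435, 0.0529]
tcp_rot: [-0.74, 1.747, -1.749]
wrist_force: [-0.1, 0.2, 3.2]
width: -0.002
```

Contact was made at TCP z ≈ 0.057. Pressing on to the hard stop.

Emit:
jog_arm(turn=[[0,0,0],[0,0,0]], slide=[[0,2,0],[0,0,0]], grip=[0,0])

```text
time: 10.85
tool_pos: [0.4449, 0.0435, 0.0518]
tcp_rot: [-0.74, 1.747, -1.749]
wrist_force: [-2.9, -0.7, 12.1]
width: 0.002
```

Emit:
jog_arm(turn=[[0,0,0],[0,0,0]], slide=[[0,1,0],[0,0,0]], grip=[0,0])

```text
time: 11.05
tool_pos: [0.445, 0.0435, 0.0517]
tcp_rot: [-0.741, 1.747, -1.749]
wrist_force: [-6.8, -0.4, 19.1]
width: -0.001
```

The key is on its hard stop: z stays at 0.0517 while the force rises to 19 N. Releasing, lifting and moving clear.

Emit:
jog_arm(turn=[[0,0,0],[0,0,0],[0,0,0],[0,0,0],[0,0,0]], slide=[[0,-10,0],[0,-40,0],[0,-45,0],[0,-45,0],[0,-20,0]], grip=[0,0,0,0,0])

```text
time: 11.55
tool_pos: [0.4459, 0.0436, 0.2138]
tcp_rot: [-0.735, 1.744, -1.749]
wrist_force: [1.8, 0.1, -0.6]
width: -0.0
```

Emit:
jog_arm(turn=[[0,0,0],[0,0,0],[0,0,0],[0,0,0],[0,0,0]], slide=[[32,0,32],[32,0,32],[32,0,32],[32,0,32],[32,0,32]], grip=[0,0,0,0,0])

```text
time: 12.05
tool_pos: [0.4472, -0.1843, 0.209]
tcp_rot: [-0.742, 1.748, -1.748]
wrist_force: [-0.0, 0.4, 0.7]
width: -0.001
```

```bash
python3 -c "
from h import *
state(); p=shot('top','t13.png'); C=cloud(p); n,c,r,a=tab(C); print(n,c,r,a,'err mm',92.5*abs(a-TGT))
u,v=px(p,[.4462,.0423,.072]).astype(int); print('key z',np.median(C[v-3:v+4,u-3:u+4,2]))
for t in ['pot','pail','spoon']:
  d=nets.search_frame(t,p)
  if d: print(t,d[0]['conf'],w(p,d[0]['xyz']))
"
```

```text
t 12.05 pos [ 0.4472 -0.1843  0.209 ] F [-0.0452  0.4213  0.7281] w -0.0010404725972096805
[[-0.6946  0.0002  0.7194]
 [-0.7194  0.0002 -0.6946]
 [-0.0003 -1.     -0.    ]]
99 [0.5882 0.0127] 0.055395104962951976 -0.7803684021967647 err mm 0.1509227967992649
key z 0.07128320266855115
pot 0.84 [ 0.5465 -0.1726  0.0626]
pail 0.65 [0.5611 0.2802 0.0579]
spoon 0.93 [0.7571 0.0669 0.0129]
```

View pics/t13.png

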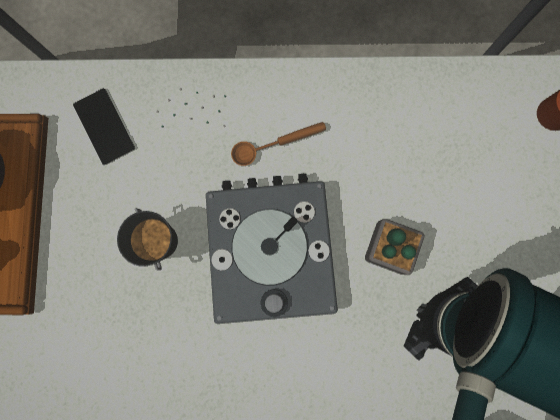

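The selector tab at (290,223) points at the three-stud badge at (304,212). The key at (274,302) is up, the pot, pail and spoon are where they were, and the arm is clear. Handing in.

```bash
python3 -c "
from h import *
print(bot.finish_job())"
```

```text
the job is handed in; nothing more can be done
None
```

I pushed the selector tab clockwise, from about +0.20 to −0.78 rad, onto the three-stud badge. Then I pressed the start key to its hard stop, let it spring back, moved the arm clear and handed the job in at about 12 s. The hand-in reports no verdict.

**Last checks (top camera):**
- **Selector:** the aim point is about 0.2 mm from the badge's expected middle. A direct fit of the badge before the key press gave 1.2 mm.
- **Key:** its top is back at about 71 mm, so it is up. At the bottom, height stayed at 51.7 mm while the force rose from 12 to 19 N. I had no direct reading of the key's travel.
- **Pot, pail and spoon:** all three look unmoved; the detections differ by at most about 5 mm from the start, which is roughly their accuracy.

**What disagreed or failed:**
- **Fingertip height:** the shut fingertips showed about 14 mm above the reported TCP height, not 17 mm below it as stated. My first sweep passed over the tab without touching it, so from then on I used the camera's view of the tip.
- **Scene camera:** it put the tab at −0.71 to −0.76 rad, with side faces blurring the fit. The dial's pointer line in the top view gave −0.76. I relied on the top-camera fit of the tab's top; even −0.71 would leave the aim about 7 mm off, inside the 12 mm limit.

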